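# Serve a cannelé with the tongs

### The arm

A 7-joint arm with a two-finger parallel gripper is mounted at the origin on a cart in front of the work surface, level with it; the furniture and walls round the work are solid. World frame = base frame: x ahead of the robot, y to its left, z up, the work surface at z = 0. Lengths are in m, angles in rad, forces in N, time in s.
With the tool pointing down it reaches from about 0.425 to 0.875 m from the base axis. Payload 4.7 kg.
Tool frame: the origin (TCP) lies midway between the tips of the shut fingers; the grasp point (between the pads) lies 19 mm behind it; x points along the fingers, y is the direction in which the jaws open and shut, and the axes are right-handed (so a half turn about x gives the same grasp; the last joint's range is limited). The gripper opens to 87 mm and grips with 3 to 60 N. Pads are 19 mm wide; open, the fingers measure 117 mm over their backs; the gripper's body (75 mm by 190 mm) begins 51 mm behind the grasp point.
Start: joints at [-1.169, 0.321, -0.07, 1.45, 0.023, 1.371, -0.057], TCP at [0.246, 0.602, 0.223] pointing down, gripper open.
Joint ranges: [-2.86, 2.86], [-0.3, 2.09], [-1.38, 1.24], [0.06, 2.45], [-1.56, 4.7], [0.09, 2.05], [-2.69, 2.69]. Speed limits (rad/s): [2.57, 2.57, 3.14, 3.14, 3.14, 3.14, 3.14].

### API

Orientations are given as a rotation vector (axis times angle).
In Python, from station import bot gives the robot as it stands.
- The arm moves only by the tool arm_command, never from a script. Its argument "series" is a list of rows, each an object of numbers: "tx", "ty", "tz": the shift along the tool's x, y, z in m; "roll": the turn about the tool's x in rad. In form: [{"tx": .., "ty": .., "tz": .., "roll": ..}, ...]. A call has exactly 5 rows; each row is the pose to reach, as a shift and turn from the pose commanded when the call began, along the tool's axes at that moment; what a row does not reach only later rows make up. A row lasts 1/10 s, in which the tool goes at most 50 mm and 8.59 degrees, less where a joint would pass 70% of its speed; a pose out of reach is approached as far as the arm can. A call with a gripper value outside its range is refused whole. "jaw" is the closure, from 0 (fully open) to 1 (shut), set as the call begins (left out, the last holds). The fingers move at their own pace and stop on an object; "squeeze" is the grip in N (left out, the last holds). Time passes only in rows, so rows that repeat a pose let the fingers close, or fill a call up. It gives the time, the measured TCP pose, the force and the opening at its end, in the units of the state.
- bot.observe(): the state, without advancing time (a new reading comes with each control period).
- bot.capture(name): name is "scene" or "top"; returns a dict with "pixels" (420x560x3 uint8, red, green, blue), "fx", "fy", "cx", "cy" (pixels), "cam_to_world" (4x4, takes a point from camera to world coordinates). Camera axes: x right, y down, z forward; pixel columns grow to the right and rows downward; lengths in m; the calibration is good to about 2 mm. A picture is of the moment at which its call begins. There is no depth.
- bot.finish_job(): hands the job in, once; it reports no verdict.
The state is a dict: "clock": time; "qpos": joint angles; "qvel": joint speeds; "joint_efforts": joint torques, N m; "eef_pos": TCP position; "eef_rot": TCP orientation; "contact_force": force on the tool from outside, world axes, zero at the start; "torque": the same for the moment, N m; "gripper_width": opening from 0.0 (shut) to 1.0 (fully open).
Only numpy, scipy, OpenCV 4.12 (cv2) and the standard library are available. Lean on these libraries where they do the work, as an engineer would, in place of code of your own. Each camera call takes 0.05 s, during which the arm holds its last target. There are 200 camera calls.

### The job

Pick up the serving tongs and use them to lift the cannelé (the small upright fluted cake) off the wooden board, without shifting the two pastries beside it; only the tongs may touch the food. Carry it over the brown plate and finish holding it there in the tongs, upright and roughly a hand's breadth above the middle of the plate; do not put it down or let go.

Things in the scene. Friction and masses are not known exactly. Their poses are not given: they have to be found in the camera images.
- tongs: Sprung steel serving tongs, 270 mm long, 0.125 kg, lying on the counter, their two strips (upright bands 26 mm high) side by side: gripped from above, they work in a level plane. Origin: hinge pin (15 mm wide, 30 mm tall) at its underside; x points along the middle line to the jaws, z up. A wire loop sticks out 35 mm behind the pin. Balance point about 102 mm ahead of the pin.
- tongs_grip (a point): Place to grip: middle line between the two flat black sleeves (63 to 149 mm ahead of the pin), 106 mm ahead of the pin, 13 mm above the underside; axes as tongs. Width over the sleeves: about 62 mm sprung open; about 57 mm carried open (jaw gap 68 mm); about 45 mm closed on the cannelé. The spring pushes on each finger with 9 N when open, 13 N when closed.
- jaw_l (a point): middle of the inner face of the left (+y) jaw, a ribbed flat steel plate 38 mm long, 30 mm high, 215 mm ahead of the pin, 15 mm above the tongs' underside. Gap jaw_l to jaw_r: about 78 mm sprung open; it closes 2 mm for each 1 mm that the sleeves are squeezed
- jaw_r (a point): the same point on the right (-y side) jaw
- tongs_strip_l: left strip of the tongs with its sleeve and jaw; turns on the pin (origin at the pin)
- tongs_strip_r: right strip of the tongs; always mirrors the left one
- cannele: the cannelé: dark caramel-brown upright fluted cake, round, 48 mm across at the foot, 44 mm at the top, 50 mm tall, about 60 g; stands on the board in one of three places. Origin: centre of its underside, z up
- bun: bystander: round low bread bun with two pale slashes, 61 mm across, 39 mm tall, on the board about 95 mm from the next pastry. Origin: centre of its underside
- brioche: bystander: brioche with a fluted cup-shaped foot (about 60 mm across at its widest) and a ball on top, 52 mm tall, on the board. Origin: centre of its underside
- board: wooden board, fixed, 200 mm along its x, 300 mm along its y, 21 mm thick; the three pastries stand in one row along its y, about 25 mm nearer the robot than its middle line. Origin: centre of its underside; x points away from the robot, y to its left. An oak post, 44 mm square, 0.66 m tall, stands left behind it at x = 0.62, y = 0.36 m
- plate: brown round plate, fixed, 200 mm across, rim 20 mm high. Origin: centre of its underside. Behind it stands the glass guard of the pastry display: an upright clear pane at x = 0.56 m from y = -0.11 m to the right, with a glass roof 0.42 m high behind it; carry things past in front of it

How it is judged:
On the way, in this order (a step that is already met when the one before it is completed fails the run):
1. the gripper has picked the tongs up off the counter (height (world z) of tongs_grip above 0.045 m and contact force between the fingers and tongs above 0.5 N), for 0.2 s.
2. the cannelé is lifted clear of the board between the jaws of the tongs (height (world z) of cannele above 0.041 m and contact force between each of tongs_strip_l, tongs_strip_r and cannele above 0.2 N), for 0.3 s.
At the end, for the whole second after the job is handed in: The gripper holds the tongs and both jaws grip the cannelé, still and upright (0.5 rad), touching neither plate nor fingers, its centre within 50 mm of the plate's, its underside 55 to 220 mm above the counter. Bun and brioche stand upright within 20 mm of their starts (all of step 1 and contact force between each of tongs_strip_l, tongs_strip_r and cannele above 0.2 N and contact force between the fingers and cannele below 0.1 N and contact force between plate and cannele below 0.05 N and height (world z) of cannele between 0.055 and 0.22 m and horizontal distance between cannele and plate below 0.05 m and angle between cannele's own z axis and vertical below 0.5 rad and linear speed of cannele below 0.05 m/s and distance of each of bun, brioche from where it was at the start of the episode below 0.02 m and angle between each of bun, brioche's own z axis and vertical below 0.3 rad); the arm keeps its last pose, push and grip.
It fails at once if the robot itself touches a pastry (only the tongs may) (contact force between any of the arm, the fingers and cannele above 0.2 N or contact force between any of the arm, the fingers and bun above 0.2 N or contact force between any of the arm, the fingers and brioche above 0.2 N).
It fails at once if a neighbouring pastry is shifted or knocked over (distance of any of bun, brioche from where it was at the start of the episode above 0.02 m or angle between any of bun, brioche's own z axis and vertical above 0.5 rad).
It also fails if it takes over 48 s, if anything falls off the work surface, if the arm or the gripper's body presses on something with over 40 N, if the wrist force passes 120 N, or if a joint passes its speed limit or range.

## Working session

There is one attempt and no reset: what is moved stays moved. The work goes in short steps, Python scripts to look and compute and a tool call to move; the robot and the scene stay as the last step left them, time stands still between calls to the robot, and variables do not carry over. Pictures are saved under pics/ and viewed, about 8 in all and at most 12, crops included, and the job is handed in when it is done.

Besides the shell and the picture viewer there is one more tool, called after "Emit:" by a JSON object that holds its "api" and its "payload", one argument or row to a line. arm_command: Moves the arm, as the interface text tells. Its arguments: {"type":"object","properties":{"series":{"type":"array","items":{"type":"object","properties":{"tx":{"type":"number"},"ty":{"type":"number"},"tz":{"type":"number"},"roll":{"type":"number"}}}},"jaw":{"type":"number"},"squeeze":{"type":"number"}},"required":["series"]}

```bash
mkdir -p pics; cat > h.py <<'E'
import numpy as np, cv2
from scipy.spatial.transform import Rotation as R
from station import bot
def snap(cam,name):
    c=bot.capture(cam); cv2.imwrite(f'pics/{name}.png',c['pixels'][:,:,::-1]); 
    np.savez(f'pics/{name}.npz',**{k:c[k] for k in c}); return c
def px(name,u,v,z):
    c=np.load(f'pics/{name}.npz'); T=c['cam_to_world']
    d=T[:3,:3]@np.array([(u-c['cx'])/c['fx'],(v-c['cy'])/c['fy'],1]); o=T[:3,3]
    return (o+d*(z-o[2])/d[2])
E
python3 - <<'E'
from h import *
for n in('scene','top'):
    c=snap(n,n+'0'); print(n,c['fx'],c['cam_to_world'].round(3).tolist())
s=bot.observe(); print(s); print(R.from_rotvec(s['eef_rot']).as_matrix().round(3))
a=cv2.imread('pics/scene0.png');b=cv2.imread('pics/top0.png')
E
```

```text
scene 489.78755577561594 [[0.881, -0.265, 0.393, 0.038], [-0.474, -0.52, 0.711, -0.77], [0.016, -0.812, -0.583, 0.715], [0.0, 0.0, 0.0, 1.0]]
top 383.60696257157866 [[0.024, -0.987, 0.162, 0.319], [-1.0, -0.026, -0.01, -0.002], [0.014, -0.162, -0.987, 1.131], [0.0, 0.0, 0.0, 1.0]]
{'clock': 0.1, 'qpos': array([-1.16886322,  0.32175386, -0.07008967,  1.45154534,  0.02257333,
        1.37079451, -0.05692182]), 'qvel': array([ 7.52712219e-04, -9.81444442e-04, -4.54279275e-05, -2.59354389e-03,
        1.16646056e-03, -1.52530899e-03, -1.70115675e-03]), 'joint_efforts': array([-3.83565521e-04, -4.92575455e+01, -4.05883575e-01, -3.13398099e+01,
       -6.40538055e-02,  3.94939701e-02,  6.73816203e-05]), 'eef_pos': array([0.2456663 , 0.60125647, 0.22157152]), 'eef_rot': array([ 0.30292776,  1.54956513, -0.30560185]), 'contact_force': array([ 0.76446423,  0.49754692, -0.30431326]), 'torque': array([ 0.03214263, -0.03165345, -0.05238612]), 'gripper_width': 0.9986087391043008}
[[-0.001  0.378  0.926]
 [-0.002  0.926 -0.378]
 [-1.    -0.002  0.   ]]
```

View pics/top0.png

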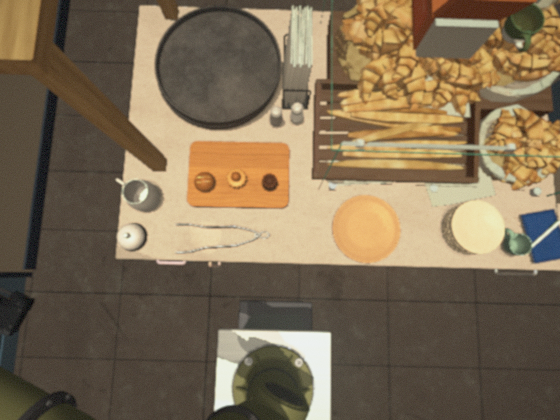

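View pics/scene0.png

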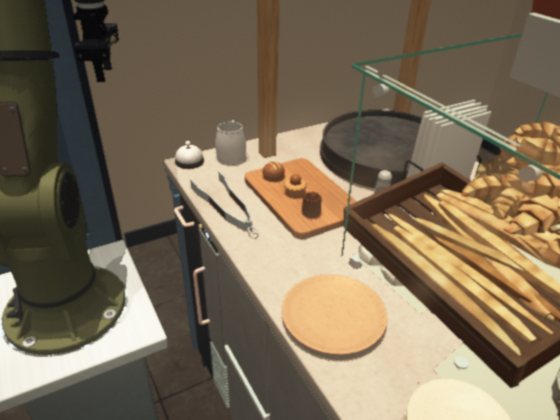

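The top view shows the tongs with the loop/pin at right (~265,236) and the jaws at left (~178,225–250). The row on the board is bun (205,181), brioche (236,179) and cannelé (269,183), and the plate is at (366,228).

```bash
python3 - <<'E'
from h import *
a=cv2.imread('pics/top0.png')[135:265,165:300]; b=cv2.imread('pics/scene0.png')[150:250,180:330]
cv2.imwrite('pics/c0.png',np.vstack([cv2.resize(a,None,fx=4,fy=4,interpolation=2)[:, :540][:310+210],]))
cv2.imwrite('pics/c1.png',cv2.resize(b,(750,500),interpolation=2))
for n,u,v,z in [('plate',366,228,.015),('cann_top',269.5,182,.071),('brioche',236,179,.07),('bun',205,181,.05),('loop',266,236,.015),('b1',191,142,.021),('b2',289,143,.021),('b3',187,206,.021),('b4',289,208,.021)]: print(n,px('top0',u,v,z).round(3))
print('s plate',px('scene0',334,314,.015).round(3),'s cann',px('scene0',312,198,.071).round(3), px('scene0',253,233,.015).round(3))
E
```

```text
plate [ 0.448 -0.261  0.015]
cann_top [0.565 0.024 0.071]
brioche [0.571 0.119 0.07 ]
bun [0.568 0.211 0.05 ]
loop [0.417 0.031 0.015]
b1 [0.693 0.265 0.021]
b2 [ 0.699 -0.03   0.021]
b3 [0.498 0.265 0.021]
b4 [ 0.5   -0.034  0.021]
s plate [ 0.444 -0.266  0.015] s cann [0.565 0.016 0.071] [0.416 0.025 0.015]
```

View pics/c0.png

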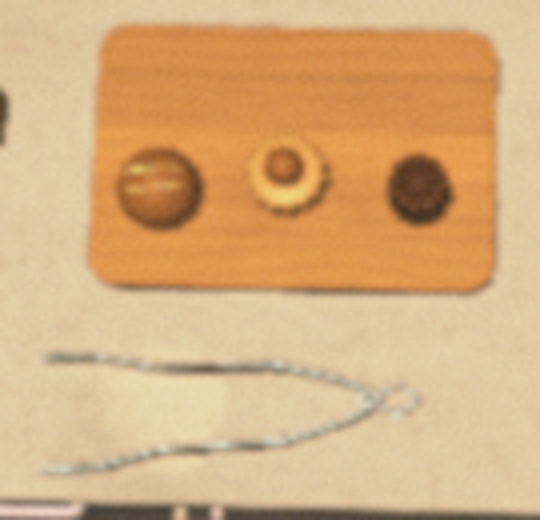

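View pics/c1.png

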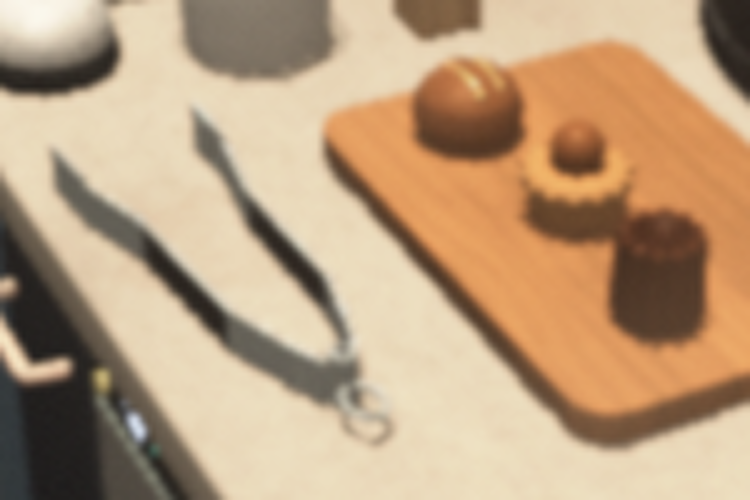

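Crops: the pin is at about (258,235) in the top image, with jaw tips at (177,224) and (177,252). The cannelé is at the right end of the row with free board to its right. I'll compute the tongs' pose and the first move.

```bash
cat >> h.py <<'E'
def go(target,yaw_deg=None):
    "tool y azimuth = yaw-90 (tongs x = -tool z); prints tx,ty,tz,roll from current measured pose"
    s=bot.observe(); M=R.from_rotvec(s['eef_rot']).as_matrix()
    az=np.degrees(np.arctan2(M[1,1],M[0,1])); d=M.T@(np.array(target)-s['eef_pos'])
    roll=0 if yaw_deg is None else -(np.radians((yaw_deg-90-az+180)%360-180))
    print('t',round(s['clock'],2),'pos',s['eef_pos'].round(4),'tongs yaw',round(az+90,2),'F',s['contact_force'].round(1),'w',round(s['gripper_width'],3))
    print('d',d.round(4),'roll',round(roll,3),'tilt',M[:,0].round(3))
E
python3 - <<'E'
from h import *
p=px('top0',258,235,.03);a=px('top0',177,224.3,.03);b=px('top0',177,252.3,.03)
print(p,a,b); m=(a+b)/2; d=m-p; L=np.linalg.norm(d);print(L,np.linalg.norm(a-b),np.degrees(np.arctan2(d[1],d[0])))
print('grip from pin',p+d/L*.106,'from tips',m-d/L*(.234-.106))
# scene cam: pin (180+350/5,150+352/5), tips
p=px('scene0',180+345/5,150+348/5,.03);a=px('scene0',180+195/5,150+108/5,.03);b=px('scene0',180+53/5,150+150/5,.03)
m=(a+b)/2; d=m-p; L=np.linalg.norm(d);print(p,a,b,L,np.linalg.norm(a-b),np.degrees(np.arctan2(d[1],d[0])))
print('grip from pin',p+d/L*.106,'from tips',m-d/L*(.234-.106))
go([.425,.155,.12],90)
E
```

```text
[0.41769661 0.05384377 0.03      ] [0.44260832 0.28770116 0.03      ] [0.36262241 0.28224352 0.03      ]
0.231620077385328 0.08017189267032998 93.7332838740949
grip from pin [0.41079474 0.15961883 0.03      ] from tips [0.4109497  0.15724396 0.03      ]
[0.42131833 0.05668575 0.03      ] [0.44224968 0.28546194 0.03      ] [0.36030927 0.27990207 0.03      ] 0.22688293484490557 0.08212881613200812 95.06710678210236
grip from pin [0.41195615 0.16227149 0.03      ] from tips [0.41258475 0.15518224 0.03      ]
t 0.1 pos [0.2457 0.6013 0.2216] tongs yaw 157.78 F [ 0.8  0.5 -0.3] w 0.999
d [ 0.1022 -0.3451  0.3348] roll 1.183 tilt [-0.001 -0.002 -1.   ]
```

Emit:
{"api": "arm_command", "payload": {
  "series": [
    {"tx": 0,"ty": -0.034,"tz": 0.032,"roll": 0.12},
    {"tx": 0,"ty": -0.068,"tz": 0.064,"roll": 0.25},
    {"tx": 0,"ty": -0.102,"tz": 0.096,"roll": 0.38},
    {"tx": 0.01,"ty": -0.138,"tz": 0.128,"roll": 0.52},
    {"tx": 0.02,"ty": -0.174,"tz": 0.16,"roll": 0.66}
  ],
  "jaw": 0,
  "squeeze": 20
}}

```text
clock: 0.6
eef_pos: [0.3286, 0.3782, 0.2022]
eef_rot: [0.821, 1.411, -0.82]
contact_force: [1.3, 1.6, 0.9]
gripper_width: 0.996
```

```bash
python3 -c "
from h import *
go([.411,.158,.12],94)"
```

```text
t 0.6 pos [0.3286 0.3782 0.2022] tongs yaw 119.64 F [1.3 1.6 0.9] w 0.996
d [ 0.0821 -0.0373  0.2322] roll 0.448 tilt [ 0.  0. -1.]
```

Emit:
{"api": "arm_command", "payload": {
  "series": [
    {"tx": 0.01,"ty": -0.008,"tz": 0.048,"roll": 0.09},
    {"tx": 0.025,"ty": -0.016,"tz": 0.095,"roll": 0.18},
    {"tx": 0.045,"ty": -0.024,"tz": 0.14,"roll": 0.27},
    {"tx": 0.065,"ty": -0.031,"tz": 0.187,"roll": 0.36},
    {"tx": 0.082,"ty": -0.037,"tz": 0.232,"roll": 0.448}
  ]
}}

```text
clock: 1.1
eef_pos: [0.4118, 0.1589, 0.1197]
eef_rot: [1.156, 1.243, -1.156]
contact_force: [1.0, 0.1, 0.1]
gripper_width: 1.003
```

```bash
python3 - <<'E'
from h import *
snap('top','top1'); snap('scene','scene1')
go([.411,.158,.06],94)
b=cv2.imread('pics/scene1.png')[100:260,130:340]
cv2.imwrite('pics/c2.png',cv2.resize(b,(787,600),interpolation=2))
E
```

```text
t 1.2 pos [0.4121 0.1536 0.1182] tongs yaw 93.65 F [ 0.  -0.2 -0.4] w 1.002
d [ 0.0582 -0.0006 -0.0047] roll -0.006 tilt [-0.003 -0.004 -1.   ]
```

View pics/c2.png

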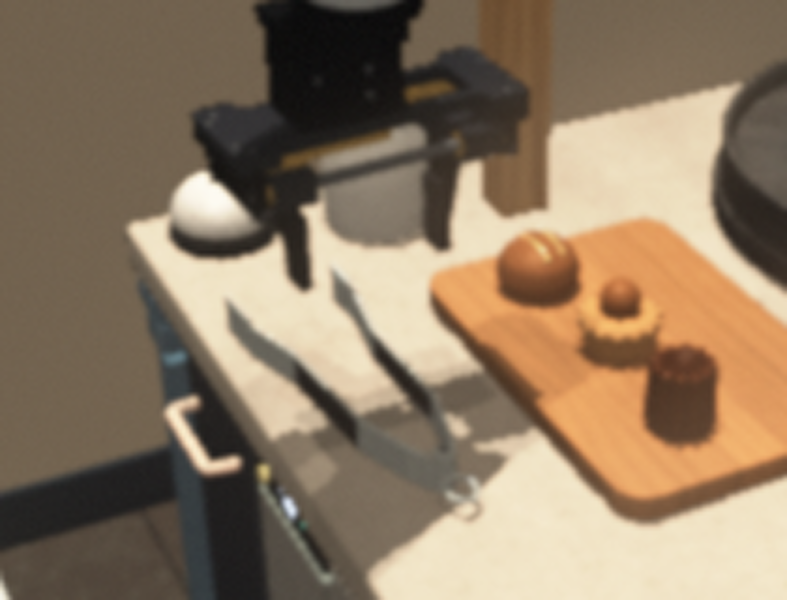

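The gripper is above the sleeves, with its fingers straddling the tongs' line. I'll descend part way, let it settle, then finish.

Emit:
{"api": "arm_command", "payload": {
  "series": [
    {"tx": 0.02,"ty": 0,"tz": 0,"roll": 0},
    {"tx": 0.045,"ty": 0,"tz": 0,"roll": 0},
    {"tx": 0.065,"ty": 0,"tz": 0,"roll": 0},
    {"tx": 0.065,"ty": 0,"tz": 0,"roll": 0},
    {"tx": 0.065,"ty": 0,"tz": 0,"roll": 0}
  ]
}}

```text
clock: 1.7
eef_pos: [0.4118, 0.1611, 0.0558]
eef_rot: [1.153, 1.244, -1.154]
contact_force: [0.6, 0.6, 0.6]
gripper_width: 1.001
```

```bash
python3 - <<'E'
from h import *
go([.411,.158,.005],94)
snap('top','top2')
b=cv2.imread('pics/top2.png')[170:270,165:285]
cv2.imwrite('pics/c3.png',cv2.resize(b,(720,600),interpolation=2))
E
```

```text
t 1.7 pos [0.4118 0.1611 0.0558] tongs yaw 94.34 F [0.6 0.6 0.6] w 1.001
d [ 0.0508 -0.001   0.003 ] roll 0.006 tilt [-0. -0. -1.]
```

View pics/c3.png

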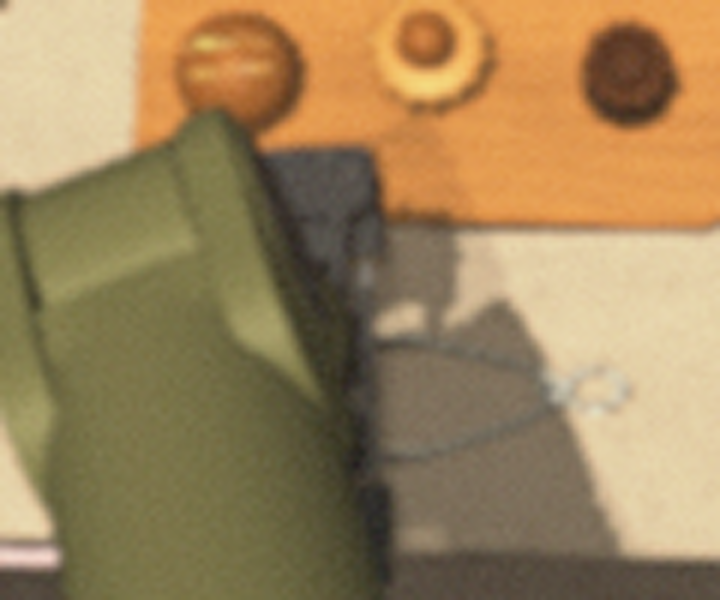

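Gripper body is in line with the tongs and clear of the pastries. Descend.

Emit:
{"api": "arm_command", "payload": {
  "series": [
    {"tx": 0.015,"ty": -0.001,"tz": 0.002,"roll": 0},
    {"tx": 0.03,"ty": -0.001,"tz": 0.003,"roll": 0},
    {"tx": 0.04,"ty": -0.001,"tz": 0.003,"roll": 0},
    {"tx": 0.047,"ty": -0.001,"tz": 0.003,"roll": 0},
    {"tx": 0.05,"ty": -0.001,"tz": 0.003,"roll": 0}
  ]
}}

```text
clock: 2.25
eef_pos: [0.4114, 0.1579, 0.0055]
eef_rot: [1.154, 1.244, -1.153]
contact_force: [0.1, -0.3, 0.6]
gripper_width: 1.003
```

```bash
python3 -c "
from h import *
go([.411,.158,.005],94)"
```

```text
t 2.25 pos [0.4114 0.1579 0.0055] tongs yaw 94.31 F [ 0.1 -0.3  0.6] w 1.003
d [ 0.0005 -0.0003 -0.0001] roll 0.005 tilt [ 0.  0. -1.]
```

Emit:
{"api": "arm_command", "payload": {
  "series": [
    {"tx": 0},
    {"tx": 0},
    {"tx": 0},
    {"tx": 0},
    {"tx": 0}
  ],
  "jaw": 0.345,
  "squeeze": 30
}}

```text
invalid input
```

```bash
python3 -c "
from h import *
go([.411,.158,.1],94)"
```

```text
t 2.25 pos [0.4114 0.1579 0.0055] tongs yaw 94.31 F [ 0.1 -0.3  0.6] w 1.003
d [-0.0945 -0.0003 -0.0001] roll 0.005 tilt [ 0.  0. -1.]
```

All four numbers appear to be required.

Emit:
{"api": "arm_command", "payload": {
  "series": [
    {"tx": 0,"ty": 0,"tz": 0,"roll": 0},
    {"tx": 0,"ty": 0,"tz": 0,"roll": 0},
    {"tx": 0,"ty": 0,"tz": 0,"roll": 0},
    {"tx": 0,"ty": 0,"tz": 0,"roll": 0},
    {"tx": 0,"ty": 0,"tz": 0,"roll": 0}
  ],
  "jaw": 0.345,
  "squeeze": 30
}}

```text
clock: 2.75
eef_pos: [0.4116, 0.158, 0.006]
eef_rot: [1.155, 1.244, -1.153]
contact_force: [1.6, 0.9, 0.5]
gripper_width: 0.684
```

```bash
python3 -c "
from h import *
go([.411,.158,.1],94)"
```

```text
t 2.75 pos [0.4116 0.158  0.006 ] tongs yaw 94.29 F [1.6 0.9 0.5] w 0.684
d [-0.094  -0.0005 -0.0001] roll 0.005 tilt [ 0.001  0.001 -1.   ]
```

Emit:
{"api": "arm_command", "payload": {
  "series": [
    {"tx": 0,"ty": 0,"tz": 0,"roll": 0},
    {"tx": -0.015,"ty": 0,"tz": 0,"roll": 0},
    {"tx": -0.04,"ty": 0,"tz": 0,"roll": 0},
    {"tx": -0.07,"ty": 0,"tz": 0,"roll": 0},
    {"tx": -0.1,"ty": 0,"tz": 0,"roll": 0}
  ]
}}

```text
clock: 3.25
eef_pos: [0.4104, 0.1571, 0.1061]
eef_rot: [1.152, 1.244, -1.155]
contact_force: [0.0, 0.4, -2.1]
gripper_width: 0.657
```

```bash
python3 - <<'E'
from h import *
snap('top','top3');snap('scene','scene3')
go([.456,.02,.17],5)
b=cv2.imread('pics/scene3.png')[80:260,130:340]
cv2.imwrite('pics/c4.png',cv2.resize(b,(700,600),interpolation=2))
E
```

```text
t 3.35 pos [0.4137 0.1588 0.1092] tongs yaw 94.29 F [ 1.1 -0.5 -0.6] w 0.659
d [-0.0611  0.0322  0.1414] roll 1.558 tilt [ 0.006  0.004 -1.   ]
```

View pics/c4.png

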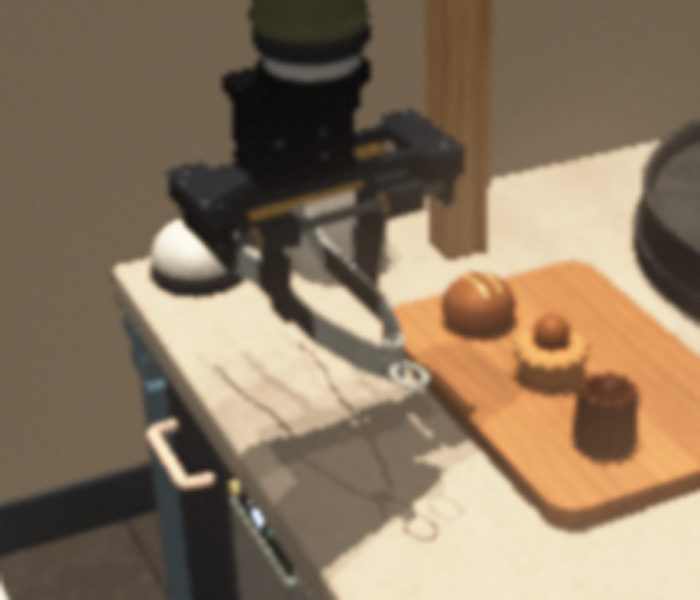

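Tongs are held level at 0.10 m, and the shadows show both jaws parallel. Next I raise and turn them towards the cannelé, then refine its position from colour blobs.

Emit:
{"api": "arm_command", "payload": {
  "series": [
    {"tx": -0.015,"ty": 0,"tz": 0,"roll": 0.06},
    {"tx": -0.03,"ty": 0.003,"tz": 0.008,"roll": 0.18},
    {"tx": -0.045,"ty": 0.006,"tz": 0.018,"roll": 0.32},
    {"tx": -0.06,"ty": 0.01,"tz": 0.035,"roll": 0.46},
    {"tx": -0.065,"ty": 0.014,"tz": 0.055,"roll": 0.6}
  ]
}}

```text
clock: 3.85
eef_pos: [0.4295, 0.1038, 0.1708]
eef_rot: [1.588, 0.91, -1.587]
contact_force: [0.6, -0.3, -1.8]
gripper_width: 0.656
```

```bash
python3 - <<'E'
from h import *
go([.455,.02,.17],0)
for n,(u0,v0,u1,v1) in (('top1',(255,165,285,200)),('scene0',(298,185,328,222))):
    a=cv2.imread(f'pics/{n}.png')[v0:v1,u0:u1].astype(int); m=((a[:,:,2]<125)).astype(np.uint8)
    k,l,st,ce=cv2.connectedComponentsWithStats(m); i=1+np.argmax(st[1:,4]); 
    print(n,st[i],ce[i]+[u0,v0], px(n,*(ce[i]+[u0,v0]+.0),.046).round(4),px(n,*(ce[i]+[u0,v0]+.0),.055).round(4))
E
```

```text
t 3.85 pos [0.4295 0.1038 0.1708] tongs yaw 59.68 F [ 0.6 -0.3 -1.8] w 0.656
d [0.0008 0.0643 0.0594] roll 1.042 tilt [ 0.  0. -1.]
top1 [  8  10  15  16 181] [269.44198895 182.49171271] [0.5693 0.0251 0.046 ] [0.5673 0.0249 0.055 ]
scene0 [  0   5  23  28 465] [310.19354839 203.9311828 ] [0.5688 0.0272 0.046 ] [0.5616 0.0165 0.055 ]
```

Emit:
{"api": "arm_command", "payload": {
  "series": [
    {"tx": 0,"ty": 0.012,"tz": 0.012,"roll": 0.14},
    {"tx": 0,"ty": 0.025,"tz": 0.024,"roll": 0.28},
    {"tx": 0,"ty": 0.038,"tz": 0.036,"roll": 0.42},
    {"tx": 0,"ty": 0.051,"tz": 0.047,"roll": 0.56},
    {"tx": 0,"ty": 0.064,"tz": 0.058,"roll": 0.7}
  ]
}}

```text
clock: 4.35
eef_pos: [0.4549, 0.0207, 0.1693]
eef_rot: [2.035, 0.349, -2.039]
contact_force: [0.4, 0.3, -1.6]
gripper_width: 0.657
```

Emit:
{"api": "arm_command", "payload": {
  "series": [
    {"tx": 0,"ty": 0,"tz": 0,"roll": 0.12},
    {"tx": 0.01,"ty": 0,"tz": 0,"roll": 0.24},
    {"tx": 0.025,"ty": 0,"tz": 0,"roll": 0.34},
    {"tx": 0.03,"ty": 0,"tz": 0,"roll": 0.34},
    {"tx": 0.03,"ty": 0,"tz": 0,"roll": 0.34}
  ]
}}

```text
clock: 4.85
eef_pos: [0.4543, 0.0213, 0.1391]
eef_rot: [2.213, 0.008, -2.22]
contact_force: [0.3, -0.7, -1.2]
gripper_width: 0.656
```

```bash
python3 - <<'E'
from h import *
snap('top','top4');snap('scene','scene4')
go([.456,.022,.10],0)
b=cv2.imread('pics/scene4.png')[120:240,230:350];a=cv2.imread('pics/top4.png')[150:250,205:305]
cv2.imwrite('pics/c5.png',np.hstack([cv2.resize(b,(400,400),interpolation=2),cv2.resize(a,(400,400),interpolation=2)]))
E
```

```text
t 4.95 pos [0.4555 0.0216 0.1405] tongs yaw 0.43 F [ 1.2 -0.6 -1.2] w 0.661
d [ 0.0405 -0.0004 -0.0005] roll 0.008 tilt [-0. -0. -1.]
```

View pics/c5.png

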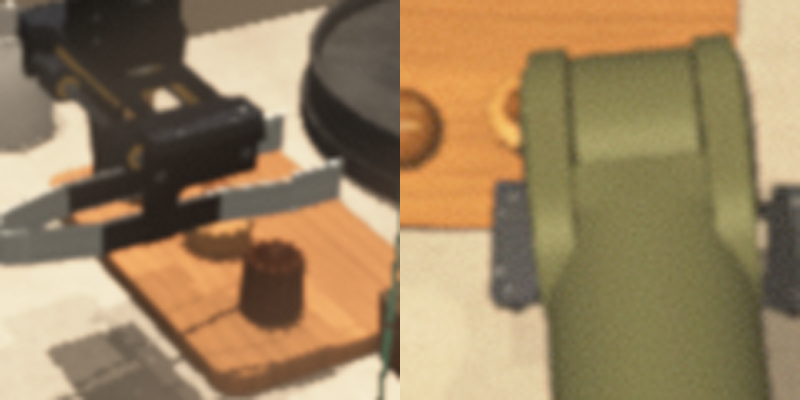

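The scene crop shows the tongs level above the row, the right jaw's tip at about scene pixel (332,168–178) and the cannelé centred at about (311.8,205). I'll check the reach numerically.

```bash
python3 - <<'E'
from h import *
print('tip',px('scene4',332,168,.165),px('scene4',332,178.5,.135))
# cannele: fit pos so that projected silhouette matches bbox in scene & top
def proj(n,P):
    c=np.load(f'pics/{n}.npz'); q=np.linalg.inv(c['cam_to_world'])@np.r_[P.T,np.ones((1,len(P)))]
    return np.c_[q[0]/q[2]*c['fx']+c['cx'],q[1]/q[2]*c['fy']+c['cy']]
t=np.linspace(0,2*np.pi,60)
for x,y in((.565,.022),(.567,.025),(.565,.018)):
    P=np.vstack([np.c_[x+r*np.cos(t),y+r*np.sin(t),0*t+z] for r,z in((.024,.021),(.022,.071))])
    for n in('scene4','top1'): q=proj(n,P); print(x,y,n,q.min(0).round(1),q.max(0).round(1))
print('measured scene 302,192..321.5,218 ; top1 263,175..278,191')
E
```

```text
tip [ 0.58837659 -0.01933679  0.165     ] [ 0.59317001 -0.01653316  0.135     ]
0.565 0.022 scene4 [299.4 191.5] [320. 220.]
0.565 0.022 top1 [262.5 174.5] [278.7 193.8]
0.567 0.025 scene4 [299.5 190.7] [320.  219.1]
0.567 0.025 top1 [261.5 173.7] [277.7 193.1]
0.565 0.018 scene4 [300.3 192.4] [320.9 220.9]
0.565 0.018 top1 [263.8 174.5] [280.1 193.8]
measured scene 302,192..321.5,218 ; top1 263,175..278,191
```

Emit:
{"api": "arm_command", "payload": {
  "series": [
    {"tx": 0.015,"ty": 0,"tz": 0.001,"roll": 0},
    {"tx": 0.03,"ty": 0,"tz": 0.001,"roll": 0},
    {"tx": 0.045,"ty": 0,"tz": 0.001,"roll": 0},
    {"tx": 0.055,"ty": 0,"tz": 0.001,"roll": 0},
    {"tx": 0.055,"ty": 0,"tz": 0.001,"roll": 0}
  ]
}}

```text
clock: 5.45
eef_pos: [0.4538, 0.0215, 0.0847]
eef_rot: [2.216, 0.007, -2.22]
contact_force: [0.1, -0.4, -1.1]
gripper_width: 0.656
```

```bash
python3 - <<'E'
from h import *
snap('top','top5');snap('scene','scene5')
go([.455,.021,.037],0)
b=cv2.imread('pics/scene5.png')[130:250,230:380]
cv2.imwrite('pics/c6.png',cv2.resize(b,(750,600),interpolation=2))
E
```

```text
t 5.55 pos [0.455  0.0216 0.0861] tongs yaw 0.36 F [ 0.5 -0.1 -1. ] w 0.662
d [0.0491 0.0006 0.    ] roll 0.006 tilt [ 0.001  0.    -1.   ]
```

View pics/c6.png

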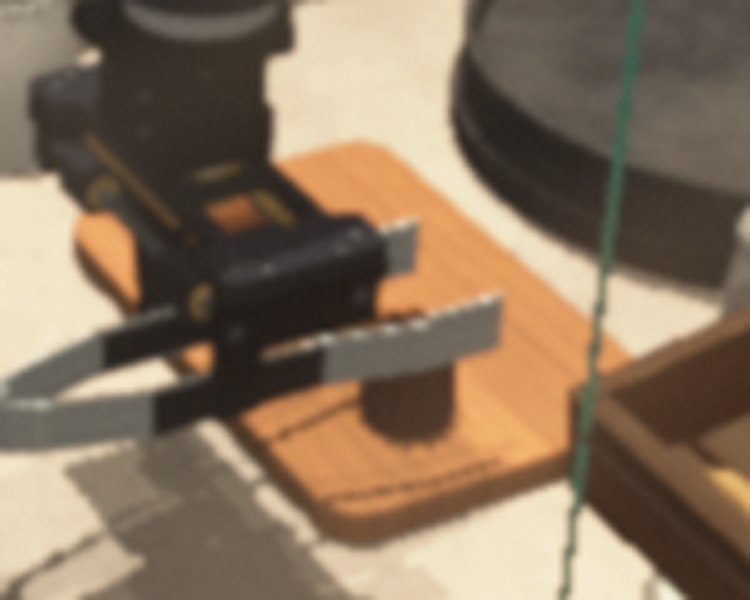

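The jaws straddle the cannelé (its top at crop (405,315), between both jaws). Continue down.

Emit:
{"api": "arm_command", "payload": {
  "series": [
    {"tx": 0.012,"ty": 0,"tz": 0,"roll": 0},
    {"tx": 0.025,"ty": 0,"tz": 0,"roll": 0},
    {"tx": 0.037,"ty": 0,"tz": 0,"roll": 0},
    {"tx": 0.047,"ty": 0,"tz": 0,"roll": 0},
    {"tx": 0.048,"ty": 0,"tz": 0,"roll": 0}
  ]
}}

```text
clock: 6.05
eef_pos: [0.4531, 0.0213, 0.0357]
eef_rot: [2.214, 0.005, -2.222]
contact_force: [-0.6, 0.2, -1.4]
gripper_width: 0.656
```

```bash
python3 - <<'E'
from h import *
snap('scene','scene6')
go([.455,.021,.037],0)
b=cv2.imread('pics/scene6.png')[130:250,230:380]
cv2.imwrite('pics/c7.png',cv2.resize(b,(750,600),interpolation=2))
E
```

```text
t 6.1 pos [0.4537 0.0213 0.0364] tongs yaw 0.33 F [ 0.3  0.  -0.9] w 0.656
d [-0.0006  0.0003 -0.0013] roll 0.006 tilt [-0.002 -0.001 -1.   ]
```

View pics/c7.png

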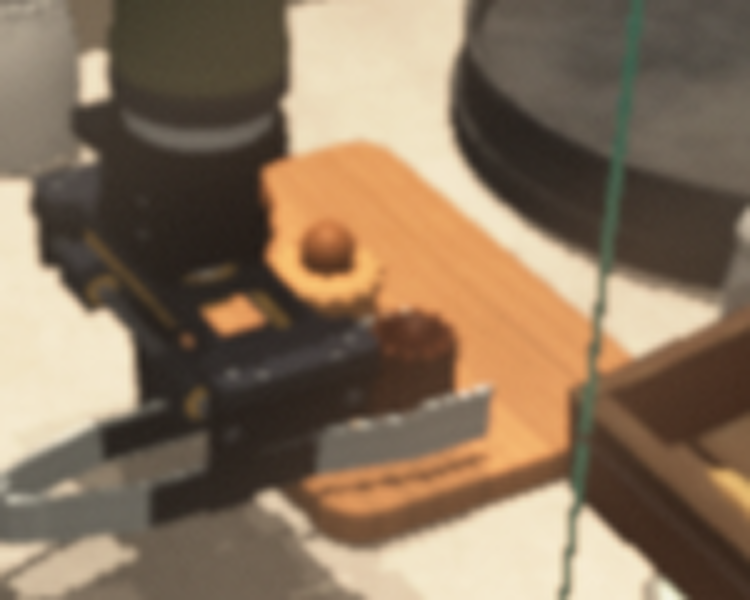

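The cannelé stands upright between the jaws and the brioche is clear. Close.

Emit:
{"api": "arm_command", "payload": {
  "series": [
    {"tx": 0,"ty": 0,"tz": 0,"roll": 0},
    {"tx": 0,"ty": 0,"tz": 0,"roll": 0},
    {"tx": 0,"ty": 0,"tz": 0,"roll": 0},
    {"tx": 0,"ty": 0,"tz": 0,"roll": 0},
    {"tx": 0,"ty": 0,"tz": 0,"roll": 0}
  ],
  "jaw": 0.6,
  "squeeze": 30
}}

```text
clock: 6.6
eef_pos: [0.4549, 0.0217, 0.0379]
eef_rot: [2.22, 0.007, -2.218]
contact_force: [0.3, 0.5, -1.7]
gripper_width: 0.539
```

Emit:
{"api": "arm_command", "payload": {
  "series": [
    {"tx": 0,"ty": 0,"tz": 0,"roll": 0},
    {"tx": 0,"ty": 0,"tz": 0,"roll": 0},
    {"tx": -0.003,"ty": 0,"tz": 0,"roll": 0},
    {"tx": -0.012,"ty": 0,"tz": 0,"roll": 0},
    {"tx": -0.025,"ty": 0,"tz": 0,"roll": 0}
  ]
}}

```text
clock: 7.1
eef_pos: [0.4538, 0.0214, 0.0628]
eef_rot: [2.216, 0.006, -2.22]
contact_force: [0.6, -0.2, -0.8]
gripper_width: 0.536
```

Emit:
{"api": "arm_command", "payload": {
  "series": [
    {"tx": -0.015,"ty": 0,"tz": 0,"roll": 0},
    {"tx": -0.035,"ty": 0,"tz": 0,"roll": 0},
    {"tx": -0.055,"ty": 0,"tz": 0,"roll": 0},
    {"tx": -0.07,"ty": 0,"tz": 0,"roll": 0},
    {"tx": -0.075,"ty": 0,"tz": 0,"roll": 0}
  ]
}}

```text
clock: 7.6
eef_pos: [0.456, 0.0217, 0.1403]
eef_rot: [2.224, 0.008, -2.215]
contact_force: [0.3, 1.1, -1.9]
gripper_width: 0.537
```

```bash
python3 - <<'E'
from h import *
snap('scene','scene7')
yaw=np.radians(30); go([.446-.111*np.cos(yaw),-.263-.111*np.sin(yaw),.12],30)
b=cv2.imread('pics/scene7.png')[100:250,230:380]
cv2.imwrite('pics/c8.png',cv2.resize(b,(600,600),interpolation=2))
E
```

```text
t 7.65 pos [0.4558 0.0217 0.14  ] tongs yaw 0.32 F [-0.1  0.6 -2.1] w 0.537
d [0.0191 0.3396 0.1079] roll -0.518 tilt [ 0.004  0.001 -1.   ]
```

View pics/c8.png

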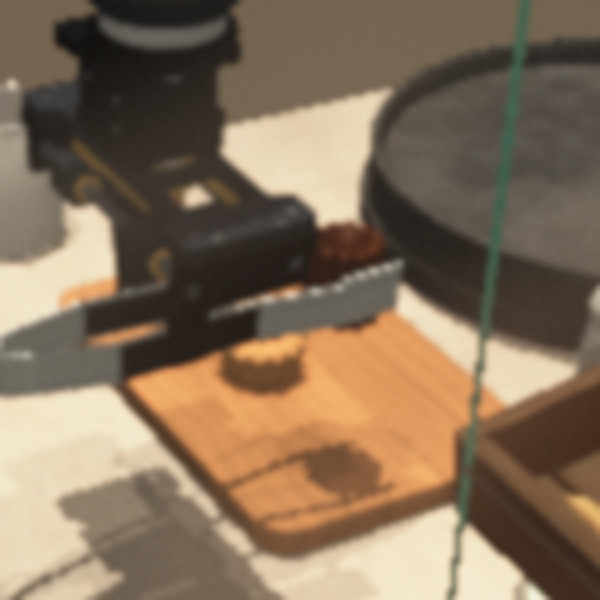

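Both jaws hold the cannelé upright and clear of the board, and its shadow is on the empty spot. Carry it in front of the pane, first turning the tongs to yaw 40°.

Emit:
{"api": "arm_command", "payload": {
  "series": [
    {"tx": 0,"ty": 0.005,"tz": 0.001,"roll": -0.06},
    {"tx": 0,"ty": 0.016,"tz": 0.004,"roll": -0.18},
    {"tx": 0,"ty": 0.032,"tz": 0.009,"roll": -0.31},
    {"tx": 0,"ty": 0.05,"tz": 0.015,"roll": -0.44},
    {"tx": 0,"ty": 0.07,"tz": 0.02,"roll": -0.56}
  ]
}}

```text
clock: 8.15
eef_pos: [0.4341, -0.049, 0.137]
eef_rot: [1.896, 0.558, -1.898]
contact_force: [0.6, -0.1, -1.9]
gripper_width: 0.536
```

```bash
python3 - <<'E'
from h import *
go([.41,-.16,.14],40)
go([.355,-.327,.125],35)
E
```

```text
t 8.15 pos [ 0.4341 -0.049   0.137 ] tongs yaw 32.76 F [ 0.6 -0.1 -1.9] w 0.536
d [-0.003   0.0803  0.0803] roll -0.126 tilt [-0.001 -0.    -1.   ]
t 8.15 pos [ 0.4341 -0.049   0.137 ] tongs yaw 32.76 F [ 0.6 -0.1 -1.9] w 0.536
d [0.0121 0.191  0.2169] roll -0.039 tilt [-0.001 -0.    -1.   ]
```

Emit:
{"api": "arm_command", "payload": {
  "series": [
    {"tx": 0,"ty": 0.017,"tz": 0.016,"roll": -0.04},
    {"tx": 0,"ty": 0.034,"tz": 0.033,"roll": -0.08},
    {"tx": 0,"ty": 0.051,"tz": 0.05,"roll": -0.11},
    {"tx": 0,"ty": 0.066,"tz": 0.066,"roll": -0.12},
    {"tx": 0,"ty": 0.08,"tz": 0.08,"roll": -0.12}
  ]
}}

```text
clock: 8.65
eef_pos: [0.4094, -0.16, 0.1371]
eef_rot: [1.824, 0.652, -1.826]
contact_force: [-0.7, -0.2, -2.5]
gripper_width: 0.54
```

```bash
python3 - <<'E'
from h import *
go([.355,-.327,.13],35)
E
```

```text
t 8.65 pos [ 0.4094 -0.16    0.1371] tongs yaw 39.27 F [-0.7 -0.2 -2.5] w 0.54
d [0.0071 0.0949 0.1478] roll 0.075 tilt [-0.001  0.    -1.   ]
```

Emit:
{"api": "arm_command", "payload": {
  "series": [
    {"tx": 0.001,"ty": 0.02,"tz": 0.031,"roll": 0.02},
    {"tx": 0.003,"ty": 0.045,"tz": 0.07,"roll": 0.04},
    {"tx": 0.005,"ty": 0.068,"tz": 0.106,"roll": 0.06},
    {"tx": 0.007,"ty": 0.085,"tz": 0.133,"roll": 0.075},
    {"tx": 0.007,"ty": 0.095,"tz": 0.148,"roll": 0.075}
  ]
}}

```text
clock: 9.15
eef_pos: [0.3538, -0.3289, 0.1302]
eef_rot: [1.874, 0.586, -1.876]
contact_force: [-0.5, 0.5, -1.8]
gripper_width: 0.537
```

Emit:
{"api": "arm_command", "payload": {
  "series": [
    {"tx": 0,"ty": 0,"tz": 0,"roll": 0},
    {"tx": 0,"ty": 0,"tz": 0,"roll": 0},
    {"tx": 0,"ty": 0,"tz": 0,"roll": 0},
    {"tx": 0,"ty": 0,"tz": 0,"roll": 0},
    {"tx": 0,"ty": 0,"tz": 0,"roll": 0}
  ]
}}

```text
clock: 9.65
eef_pos: [0.3565, -0.3253, 0.1305]
eef_rot: [1.872, 0.592, -1.871]
contact_force: [-0.1, 0.4, -2.1]
gripper_width: 0.539
```

```bash
python3 - <<'E'
from h import *
snap('scene','scene8');snap('top','top8')
go([.355,-.327,.13],35)
b=cv2.imread('pics/scene8.png')[140:390,200:440];a=cv2.imread('pics/top8.png')[130:290,180:420]
cv2.imwrite('pics/c9.png',np.hstack([cv2.resize(b,(400,417),interpolation=2),cv2.resize(a[:, 0:240],(400,417*1),interpolation=2)]))
E
```

```text
t 9.75 pos [ 0.3563 -0.3257  0.1306] tongs yaw 35.06 F [-0.4  0.3 -2.4] w 0.541
d [0.0006 0.0003 0.0018] roll 0.001 tilt [ 0.  0. -1.]
```

View pics/c9.png

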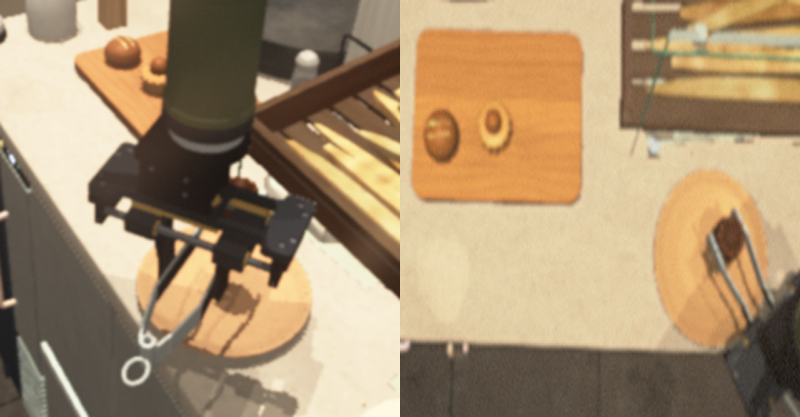

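Cannelé is held between both jaws over the plate, at about (376.8,221.3) in the top image, with bun and brioche undisturbed on the board. One numeric check of the centring.

```bash
python3 - <<'E'
from h import *
print(px('top8',376.8,221.3,.15),px('top8',376.8,221.3,.138))
for n in ('top0','top8'):
    a=cv2.cvtColor(cv2.imread(f'pics/{n}.png')[165:205,190:250],cv2.COLOR_BGR2GRAY).astype(np.float32)
    if n=='top0': r=a
print(cv2.phaseCorrelate(r[:,:60],a[:,:60]))
go([.3455,-.33,.13],35)
E
```

```text
[ 0.45023182 -0.25787291  0.15      ] [ 0.45183069 -0.26100159  0.138     ]
((0.07210748611173301, -0.028680214760377964), 0.9625579269727071)
t 9.75 pos [ 0.3563 -0.3257  0.1306] tongs yaw 35.06 F [-0.4  0.3 -2.4] w 0.541
d [ 0.0006 -0.0027  0.0113] roll 0.001 tilt [ 0.  0. -1.]
```

Centred to within a few mm (plate at about 0.447, -0.263) and the neighbours haven't moved. Hand in.

```bash
python3 -c "
from h import *
print(bot.finish_job()); go([.3563,-.3257,.13],35)"
```

```text
the job is handed in; nothing more can be done
None
the job is handed in; nothing more can be done
```

The cannelé is now held upright in the tongs over the brown plate. I handed the job in at about 9.8 s on the robot's clock; the hand-in gives no verdict. I gripped the tongs by their sleeves, lowered the open jaws around the cannelé, closed them and lifted. I then carried it over in front of the glass pane.

- **Position:** from the last top picture, the cannelé is about 5 mm from the plate's centre. Its underside is about 0.11 m above the counter, worked out from the tool height rather than measured directly.
- **Grip:** the opening held steady at about 47 mm, a little above the 45 mm given for tongs closed on the cannelé. The last pictures show it between both jaws and upright.
- **Neighbours:** comparing the first and last top pictures, the bun and brioche shifted by less than 0.1 pixel (well under 1 mm).
- **Disagreements:** one move call was refused because its rows lacked some of the numbers, and no time passed. The two cameras disagreed by 2–8 mm on the cannelé's start position, so I aimed in between. No other check failed.

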